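# Clamp a pine block in the drilling jig with the lever bolt

## Task

Clamp the pine block in the drilling jig: with its red lever standing up, screw the lever bolt in (clockwise from above) until its foot sits snugly on the block, firmly but without overtightening, and only then fold the lever down until it is fully closed. Leave the block in its nest, do not disturb the jars and the pot beside the jig, and let go at the end.

Things in the scene. Friction and masses are not known exactly. Their poses are not given: they have to be found in the camera images.
- jig: Drilling jig fixed to the bench: plywood bed 170 x 205 x 15 mm (origin: centre of its underside, y along the block), low wooden rails round the block, and a grey steel bridge over the middle (137 mm long along x, 32 mm wide, top 90 mm above the bench, boss to 93 mm). The bolt stands upright through the boss, above the jig's origin.
- clamp_bolt: The whole steel lever bolt (this frame sinks with it but does not turn). Origin: lever pivot on the bolt's axis, 118 mm above the bench when the screw is at 0; sinks 12 mm a turn. Below hangs a rubber-faced foot, 24 mm across; its length differs from day to day by up to 2 mm either way, so this pose does not tell when it touches: the gap to the block at the start is 0.6 to 5.6 mm.
- lever_pivot (a point): Centre of the lever's pivot pin, on the bolt's axis; turns with the bolt. z up the bolt, y along the pivot pin, x the side to which the lever folds down.
- lever_grip (a point): Point in the middle of the lever's red grip, 62 mm from the pivot; z along the lever to its tip (86 mm from the pivot). The grip is 13 mm thick along y, 22 mm wide along x, from 30 to 86 mm from the pivot: pinch it across y to turn the bolt. It is rubber-cored and twists on the lever, springing back, by 1 rad per 0.8 N m; untouched, its axes are the lever's.
- screw_in (a joint): Turn of the bolt, rad; grows as screwed in (clockwise from above), 0 to 0.5 at the start, stop at 6.5. Free, it takes a steady 0.16 N m at the grip. From touching on, each rad adds some 70 N on the block and the effort climbs: a bit unevenly: about 0.28 N m at 40 N, 0.32 at 60 N, 0.40 at 90 N. Snug is 40 to 90 N; 0.32 N m is a good aim. It stays where it is left.
- lever (a joint): Fold angle, rad: 0 (up to 0.08 at the start) stands up along the bolt, 1.571 lies level, closed against its stop. Its cam pushes the foot 1 mm farther down as it folds, evenly, so the clamping force grows by some 50 N: on a snug bolt folding takes 0.22 to 0.3 N m about the pivot (4 to 5 N near the tip). The pivot is stiff: the lever stays at any angle where it is left.
- pine_block: Planed pine block 170 x 85 x 42 mm lying loose in its nest on the jig's bed, its top 57 mm above the bench, 1.5 mm play all round. Origin: centre of its underside; its axes are turned 10 degrees from its sides.
- jar_blue_lid: Glass jar with blue lid, 64 mm across, 88 mm high, standing beside the jig, loose; origin: centre of its underside.
- jar_teal_lid: Glass jar with teal lid, 60 mm across, 109 mm high, standing beside the jig, loose; origin: centre of its underside.
- paste_pot: Small white plastic pot, 41 mm across, 28 mm high, standing beside the jig, loose; origin: centre of its underside.
There are look-alikes about, which are no part of the job. What is shaped like the pine_block but yellow is not meant.

How it is judged:
By the outcome, as a careful person would: the job done as asked, in the order asked, and still so for the second after the job is handed in, with the robot touching nothing.
It also fails if it takes over 72 s, if anything falls off the work surface, if the arm or the gripper's body presses on something with over 40 N, if the wrist force passes 120 N, or if a joint passes its speed limit or range.

## Robot

A 7-joint arm with a two-finger parallel gripper is mounted at the origin on a cart in front of the work surface, level with it; the furniture and walls round the work are solid. World frame = base frame: x ahead of the robot, y to its left, z up, the work surface at z = 0. Lengths are in m, angles in rad, forces in N, time in s.
With the tool pointing down it reaches from about 0.4 to 0.925 m from the base axis. Payload 4.1 kg.
Tool frame: the origin (TCP) lies at the very end of the fingers, on their centre line; the grasp point (between the pads) lies 19 mm behind it; x points along the fingers, y is the direction in which the jaws open and shut, and the axes are right-handed (so a half turn about x gives the same grasp; the last joint's range is limited). The gripper opens to 85 mm and grips with 20 to 120 N. Pads are 22 mm wide; open, the fingers measure 114 mm over their backs; the gripper's body (76 mm by 85 mm) begins 54 mm behind the grasp point. The pads swing forward as they close: fully open they stand 13 mm farther back than shut.
Start: joints at [-1.442, 0.398, 0.045, 1.537, -0.019, 1.207, -0.051], TCP at [0.147, 0.633, 0.231] pointing down, gripper open.
Joint ranges: [-2.82, 2.82], [-0.49, 2.23], [-1.37, 1.46], [0, 2.46], [-1.36, 4.5], [0.23, 2], [-2.94, 2.94]. Speed limits (rad/s): [2.57, 2.57, 3.14, 3.14, 3.14, 3.14, 3.14].

## Interface

Orientations are given as a 3x3 rotation matrix whose columns are the frame's x, y, z axes.
In Python, from plant import arm, eyes, order gives the robot as it stands.
- The arm moves only by the tool jog_arm, never from a script. Its argument "steps" is a list that holds one entry, the list of rows, each a list of 5 numbers: the finger opening in cm, from 0 to 8.54, then the shift along the tool's x, y, z in cm, then the turn about the tool's x in degrees. A call has 1 to 20 rows; each row is the pose to reach, as a shift and turn from the pose commanded when the call began, along the tool's axes at that moment; what a row does not reach only later rows make up. A row lasts 1/10 s, in which the tool goes at most 50 mm and 8.59 degrees, less where a joint would pass 70% of its speed; a pose out of reach is approached as far as the arm can. A call with a gripper value outside its range is refused whole. The fingers move at their own pace and stop on an object; the grip force is fixed at half the most. Time passes only in rows, so rows that repeat a pose let the fingers close. It gives the time, the measured TCP pose, the force and the opening at its end, in the units of the state.
- arm.get_state(): the state, without advancing time (a new reading comes with each control period).
- eyes.capture(name): name is "scene" or "top" or "wrist"; returns the picture (400x640x3 uint8, red, green, blue); there is no depth.
- eyes.camera_model(name): a dict with "fovy" (degrees; the focal length in pixels is half the picture's height over the tangent of half this angle, whatever the lens; pixels are square), "cx", "cy" (the principal point, pixels), "k1" (the pictures are not rectified: a ray, as slopes to the right and down, at radius r is drawn at 1 + k1 r^2 times it, then the intrinsics apply), "world_to_cam" (4x4, takes a point from world to camera coordinates); the wrist camera has in their place "mount" (4x4, takes a point from camera to tool coordinates, whose origin is the TCP and whose axes are the tool frame's). Camera axes: x right, y down, z forward; pixel columns grow to the right and rows downward; lengths in m; the calibration is good to about 2 mm. A picture is of the moment at which its call begins: read the wrist's pose just before it. camera_model takes no time and is no camera call.
- order.job_done(): hands the job in, once; it reports no verdict.
The state is a dict: "time": time; "joints": joint angles; "dq": joint speeds; "tau": joint torques, N m; "ee_pos": TCP position; "eef_rot": TCP orientation; "wrist_force": force on the tool from outside, world axes, zero at the start; "torque": the same for the moment, N m; "finger_gap": finger opening in m.
Only numpy, scipy, OpenCV 4.12 (cv2) and the standard library are available. Lean on these libraries where they do the work, as an engineer would, in place of code of your own. Each camera call takes 0.05 s, during which the arm holds its last target.

## Working session

There is one attempt and no reset: what is moved stays moved. The work goes in short steps, Python scripts to look and compute and a tool call to move; the robot and the scene stay as the last step left them, time stands still between calls to the robot, and variables do not carry over. Pictures are saved under pics/ and viewed, and the job is handed in when it is done.

Besides the shell and the picture viewer there is one more tool, called after "Emit:" as name(argument=value, ...) on one line, values as JSON. jog_arm: Moves the arm, as the interface text tells. Its arguments: {"type":"object","properties":{"steps":{"type":"array"}},"required":["steps"]}

```bash
ls; mkdir -p pics; python3 - <<'E'
from plant import arm, eyes, order
import cv2, json
s=arm.get_state(); print(s)
for n in ("scene","top","wrist"):
    im=eyes.capture(n); cv2.imwrite(f"pics/{n}0.png",im[:,:,::-1]); print(n,eyes.camera_model(n))
E
```

```text
pics
{'time': 0.0, 'joints': array([-1.44201254,  0.39918698,  0.04504624,  1.53784738, -0.01866622,
        1.20687537, -0.05072137]), 'dq': array([ 0.00157532, -0.00141204,  0.00079934,  0.0018299 ,  0.00074523,
       -0.00187297,  0.00084451]), 'tau': array([-9.52875939e-05, -4.75133157e+01,  1.36489805e+00, -2.54222560e+01,
        1.17489608e-02,  9.67841770e-03,  1.27367062e-05]), 'ee_pos': array([0.14663994, 0.63261739, 0.23028146]), 'eef_rot': array([[-2.62671112e-04,  2.25729299e-01,  9.74190030e-01],
       [-1.87815346e-03,  9.74188234e-01, -2.25729390e-01],
       [-9.99998202e-01, -1.88897096e-03,  1.68063158e-04]]), 'wrist_force': array([-1.35977187,  0.2763812 , -0.9114286 ]), 'torque': array([-0.00359653,  0.01550057, -0.01584934]), 'finger_gap': 0.08537826788022829}
scene {'fovy': 55.67534978229495, 'cx': 310.3214057559324, 'cy': 201.6444592220888, 'k1': -0.05844557446264159, 'world_to_cam': array([[ 0.87573012, -0.48278765,  0.00358296, -0.51484704],
       [-0.31017253, -0.5682791 , -0.76213638,  0.25591429],
       [ 0.36998615,  0.66631445, -0.6474066 ,  0.77218
[... 208 characters left out ...]
.01439344, -0.99967439, -0.02106976, -0.01999437],
       [-0.99821453,  0.01558772, -0.05766088,  0.55116863],
       [ 0.05797054,  0.02020221, -0.99811386,  1.0727994 ],
       [ 0.        ,  0.        ,  0.        ,  1.        ]])}
wrist {'fovy': 58.31125834884572, 'cx': 319.2615898053405, 'cy': 199.02942572548594, 'k1': -0.019396667182291962, 'mount': array([[ 1.39021321e-04, -3.12022289e-01,  9.50074772e-01,
        -1.41237120e-01],
       [ 9.99999940e-01,  3.45638076e-04, -3.28127104e-05,
         3.48120313e-06],
       [-3.18143719e-04,  9.50074719e-01,  3.12022319e-01,
        -8.05460742e-02],
       [ 0.00000000e+00,  0.00000000e+00,  0.00000000e+00,
         1.00000000e+00]])}
```

View pics/scene0.png

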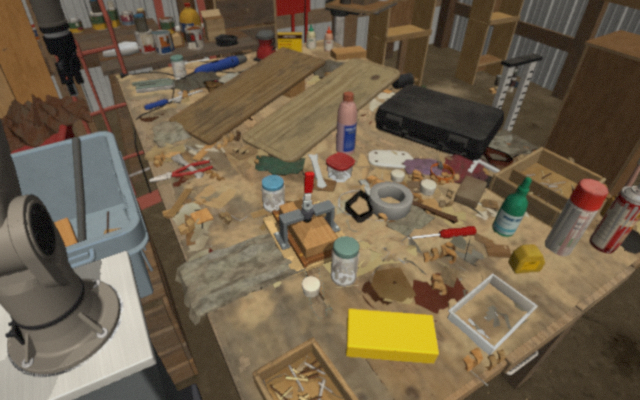

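View pics/top0.png

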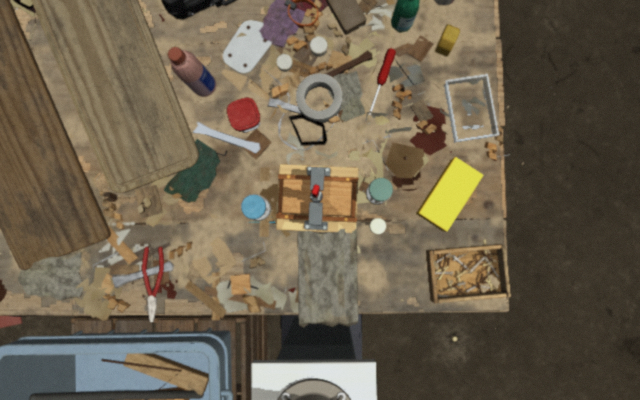

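View pics/wrist0.png

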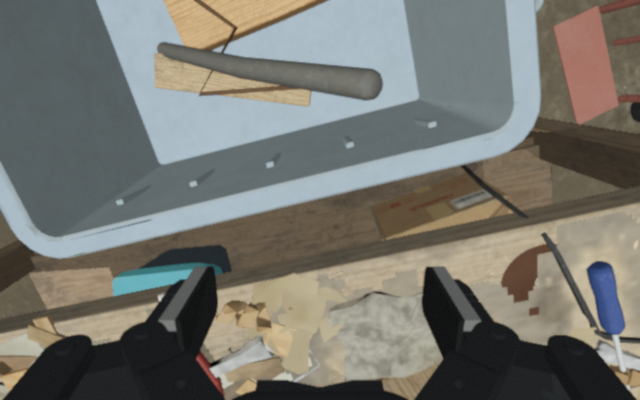

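```bash
cat > h.py <<'E'
import numpy as np, cv2
from plant import arm, eyes, order
def K(m):
    f=200/np.tan(np.radians(m['fovy'])/2); return np.array([[f,0,m['cx']],[0,f,m['cy']],[0,0,1.]])
def pose(m,s=None):
    """cam->world R,t"""
    if 'mount' in m:
        T=np.eye(4);T[:3,:3]=s['eef_rot'];T[:3,3]=s['ee_pos'];T=T@m['mount']
    else: T=np.linalg.inv(m['world_to_cam'])
    return T[:3,:3],T[:3,3]
def ray(n,uv,s=None):
    m=eyes.camera_model(n);R,t=pose(m,s)
    p=cv2.undistortPoints(np.array([[uv]],float),K(m),np.array([m['k1'],0,0,0.]))[0,0]
    d=R@np.array([p[0],p[1],1]);return t,d/np.linalg.norm(d)
def onz(n,uv,z,s=None):
    o,d=ray(n,uv,s);return o+d*(z-o[2])/d[2]
def proj(n,P,s=None):
    m=eyes.camera_model(n);R,t=pose(m,s);P=np.atleast_2d(P)
    c=(P-t)@R
    return cv2.projectPoints(c,np.zeros(3),np.zeros(3),K(m),np.array([m['k1'],0,0,0.]))[0][:,0]
def tri(rs):
    A=0;b=0
    for o,d in rs:
        M=np.eye(3)-np.outer(d,d);A=A+M;b=b+M@o
    x=np.linalg.solve(A,b);return x,[np.linalg.norm((np.eye(3)-np.outer(d,d))@(x-o)) for o,d in rs]
E
python3 - <<'E'
from h import *
t=cv2.imread('pics/top0.png');s=cv2.imread('pics/scene0.png')
cv2.imwrite('pics/topc.png',cv2.resize(t[150:250,230:410],None,fx=4.4,fy=4.4,interpolation=cv2.INTER_CUBIC))
cv2.imwrite('pics/scenec.png',cv2.resize(s[150:310,230:390],None,fx=3.7,fy=3.7,interpolation=cv2.INTER_CUBIC))
for n,im,box in(('top',t,(300,330,170,210)),('scene',s,(295,325,165,205))):
    h=cv2.cvtColor(im,cv2.COLOR_BGR2HSV);m=((h[...,0]<8)|(h[...,0]>172))&(h[...,1]>150)&(h[...,2]>60)
    z=np.zeros_like(m);z[box[2]:box[3],box[0]:box[1]]=1;ys,xs=np.where(m&z);print(n,len(xs),xs.min(),xs.max(),ys.min(),ys.max(),xs.mean(),ys.mean())
    g=(xs.mean(),ys.mean()); 
    if n=='top': a=ray(n,g)
    else: b=ray(n,g)
print(tri([a,b]))
print('blue',onz('top',(255,206),.088),'teal',onz('top',(380,188),.109),'pot',onz('top',(378,226),.028),'bed',onz('top',(318,198),.09))
E
```

```text
top 59 311 318 185 195 315.1694915254237 190.0
scene 192 304 313 171 192 308.5625 181.64583333333334
(array([ 0.57436594, -0.01719734,  0.17458522]), [np.float64(0.0010703974967811532), np.float64(0.001070397496781231)])
blue [0.54742046 0.13016107 0.088     ] teal [ 0.58376029 -0.16701887  0.109     ] pot [ 0.49572491 -0.16938511  0.028     ] bed [ 0.56406442 -0.02117972  0.09      ]
```

```bash
sleep 0.1
```

```text
(no output)
```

View pics/topc.png

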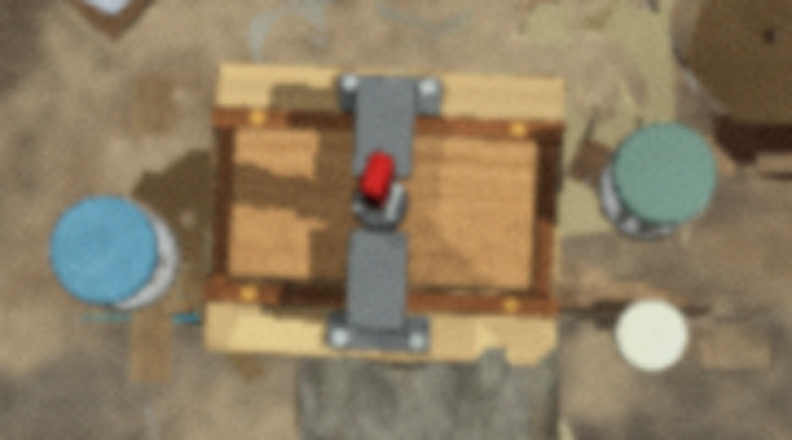

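View pics/scenec.png

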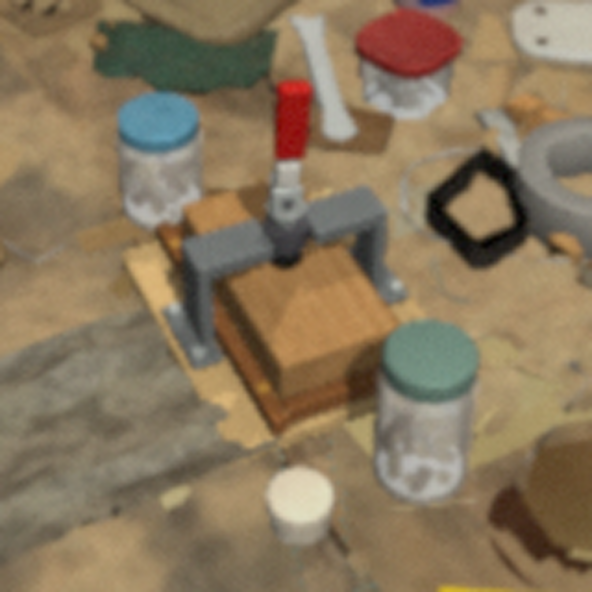

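Emit:
jog_arm(steps=[[[8.5, -2, -2.7, 2.8, 0], [8.5, -4, -5.4, 5.6, 0], [8.5, -6, -8.1, 8.4, 0], [8.5, -8, -10.8, 11.3, 0], [8.5, -10, -13.4, 14.1, 0], [8.5, -10, -16.1, 16.9, 0], [8.5, -10, -18.8, 19.7, 0], [8.5, -10, -21.5, 22.5, 0], [8.5, -10, -24.2, 25.3, 0], [8.5, -10, -26.9, 28.2, 0], [8.5, -10, -29.5, 31, 0], [8.5, -10, -32.2, 33.8, 0], [8.5, -10, -34.9, 36.6, 0], [8.5, -10, -37.6, 39.4, 0], [8.5, -10, -40.3, 42.2, 0], [8.5, -10, -43, 45, 0], [8.5, -10, -45.6, 47.9, 0], [8.5, -10, -48.3, 50.7, 0], [8.5, -10, -51, 53.5, 0], [8.5, -10, -53.7, 56.3, 0]]])

```text
time: 2.15
ee_pos: [0.5745, -0.0182, 0.3311]
eef_rot: [[-0.0, 0.225, 0.974], [0.0, 0.974, -0.225], [-1.0, 0.0, -0.0]]
wrist_force: [0.4, 0.9, 0.2]
finger_gap: 0.0845
```

```bash
python3 - <<'E'
from h import *
for i in (0,):
    s=arm.get_state(); im=eyes.capture('wrist'); cv2.imwrite('pics/w1.png',im[:,:,::-1])
np.save('s1.npy',s,allow_pickle=True)
print(s['time'],s['ee_pos'],s['eef_rot'].round(3),s['joints'].round(3),s['wrist_force'],s['torque'],abs(s['dq']).max())
E
```

```text
2.15 [ 0.57448492 -0.01815547  0.33108327] [[-0.     0.225  0.974]
 [ 0.     0.974 -0.225]
 [-1.     0.    -0.   ]] [-0.571  0.243  0.652  1.589 -0.15   1.361  1.442] [0.43034228 0.94117516 0.17454157] [-0.01785042 -0.04648368 -0.01347946] 0.8679377757540433
```

View pics/w1.png

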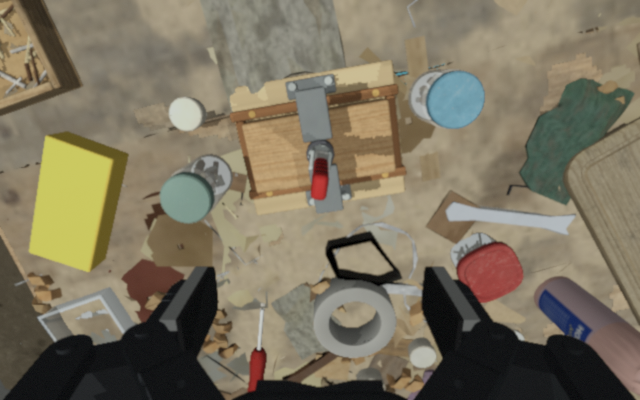

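```bash
python3 - <<'E'
from h import *
im=cv2.imread('pics/w1.png')
cv2.imwrite('pics/w1c.png',cv2.resize(im[60:220,220:420],None,fx=3.7,fy=3.7,interpolation=cv2.INTER_CUBIC))
s=np.load('s1.npy',allow_pickle=True).item()
print(proj('wrist',[[.5744,-.0172,.204],[.5744,-.0172,.148],[.5744,-.0172,.118],[.5744,-.0172,.093]],s))
E
```

```text
[[320.38336252 189.51142469]
 [320.19281894 172.25309449]
 [320.11379158 165.09818776]
 [320.05686308 159.94511335]]
```

View pics/w1c.png

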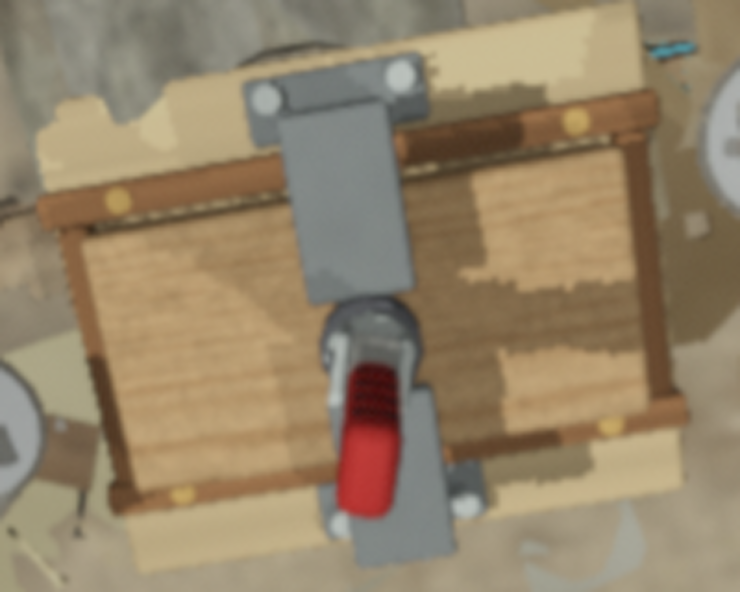

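Emit:
jog_arm(steps=[[[8.5, 0.5, 0, 0, -8.5], [8.5, 1, 0, 0, -17], [8.5, 1.5, 0, 0, -25.5], [8.5, 2, 0, 0, -34], [8.5, 2.5, 0, 0, -42.5], [8.5, 3, 0, 0, -51], [8.5, 3.5, 0, 0, -59.5], [8.5, 4, 0, 0, -68], [8.5, 4.5, 0, 0, -76.5], [8.5, 5, 0, 0, -85], [8.5, 5, 0, 0, -93.5], [8.5, 5, 0, 0, -102], [8.5, 5, 0, 0, -110.5], [8.5, 5, 0, 0, -119], [8.5, 5, 0, 0, -127.5], [8.5, 5, 0, 0, -136], [8.5, 5, 0, 0, -144.5], [8.5, 5, 0, 0, -153], [8.5, 5, 0, 0, -161.5], [8.5, 5, 0, 0, -170]]])

```text
time: 4.2
ee_pos: [0.5871, 0.0245, 0.2486]
eef_rot: [[-0.042, -0.886, -0.462], [-0.09, -0.457, 0.885], [-0.995, 0.079, -0.061]]
wrist_force: [1.0, 0.8, -0.9]
finger_gap: 0.085
```

```bash
python3 - <<'E'
from h import *
eyes.capture('top')
s=arm.get_state(); im=eyes.capture('wrist'); cv2.imwrite('pics/w2.png',im[:,:,::-1])
np.save('s2.npy',s,allow_pickle=True)
print(s['time'],s['ee_pos'],s['eef_rot'].round(3),s['joints'].round(3),s['wrist_force'],s['torque'],abs(s['dq']).max())
im=im[:,:,::-1]
P=proj('wrist',[[.5744,-.0172,.204],[.566,-.0172,.118]],s);print(P)
cv2.imwrite('pics/w2c.png',cv2.resize(im[40:260,200:440],None,fx=3,fy=2.7,interpolation=cv2.INTER_CUBIC))
E
```

```text
4.25 [0.58388952 0.03263317 0.24718642] [[-0.043 -0.879 -0.475]
 [-0.089 -0.47   0.878]
 [-0.995  0.08  -0.058]] [ 0.736  0.639 -1.366  1.615  0.673  1.503  2.935] [-1.10111173  3.33748316 -0.86651969] [ 0.30057818  0.0024973  -0.00120413] 0.132977227971406
[[371.30416247 165.26679594]
 [356.12785537 151.99524269]]
```

View pics/w2.png

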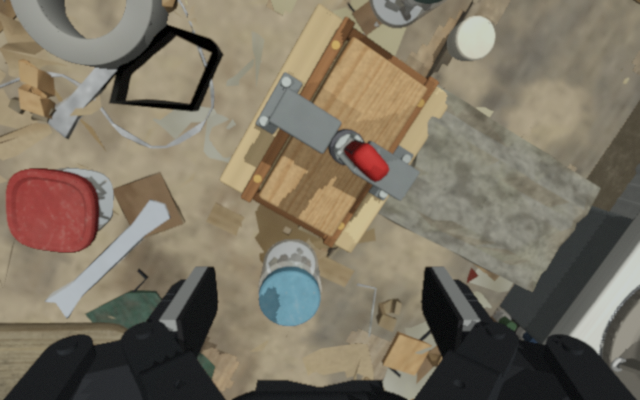

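Emit:
jog_arm(steps=[[[8.5, 0, 0, 0, 8.5], [8.5, 0, 0, 0, 17], [8.5, 0, 0, 0, 25.5], [8.5, 0, 0, 0, 34], [8.5, 0, 0, 0, 42.5], [8.5, 0, 0, 0, 51], [8.5, 0, 0, 0, 59.5], [8.5, 0, 0, 0, 68], [8.5, 0, 0, 0, 76.5], [8.5, 0, 0, 0, 85], [8.5, 0, 0, 0, 93.5], [8.5, 0, 0, 0, 102], [8.5, 0, 0, 0, 110.5], [8.5, 0, 0, 0, 119], [8.5, 0, 0, 0, 127.5], [8.5, 0, 0, 0, 136], [8.5, 0, 0, 0, 144.5], [8.5, 0, 0, 0, 153], [8.5, 0, 0, 0, 161.5], [8.5, 0, 0, 0, 170]]])

```text
time: 6.3
ee_pos: [0.5853, 0.0297, 0.2512]
eef_rot: [[-0.039, 0.792, 0.609], [-0.091, 0.604, -0.791], [-0.995, -0.086, 0.049]]
wrist_force: [-0.3, 0.4, -0.6]
finger_gap: 0.0854
```

```bash
python3 - <<'E'
from h import *
eyes.capture('top')
s=arm.get_state(); im=eyes.capture('wrist'); cv2.imwrite('pics/w3.png',im[:,:,::-1])
np.save('s3.npy',s,allow_pickle=True)
print(s['time'],s['ee_pos'],s['eef_rot'].round(3),s['joints'].round(3),s['wrist_force'],s['torque'],abs(s['dq']).max())
im=im[:,:,::-1]
P=proj('wrist',[[.5744,-.0172,.204],[.566,-.0172,.118]],s);print(P)
cv2.imwrite('pics/w3c.png',cv2.resize(im[20:270,200:440],None,fx=3,fy=2.4,interpolation=cv2.INTER_CUBIC))
E
```

```text
6.35 [0.58532756 0.02972952 0.25132514] [[-0.039  0.794  0.606]
 [-0.092  0.602 -0.794]
 [-0.995 -0.086  0.049]] [ 0.391  0.37  -0.733  1.618  0.33   1.324  0.24 ] [ 0.05983566 -0.50717861 -0.11973264] [ 0.0881372  -0.00640015 -0.04224676] 0.2799408183242592
[[265.4548268  270.01981784]
 [280.60016675 207.99254458]]
```

View pics/w3.png

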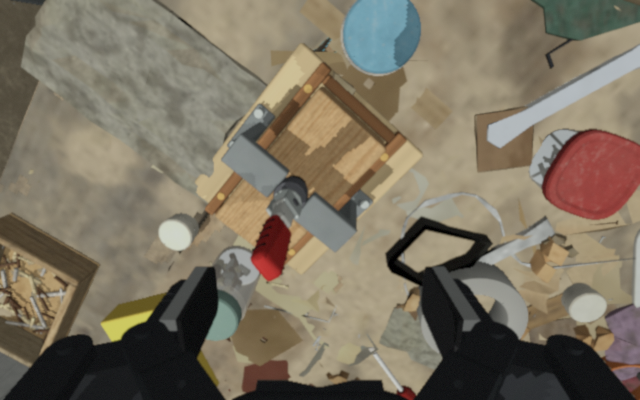

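```bash
python3 - <<'E'
from h import *
s=np.load('s3.npy',allow_pickle=True).item()
for P in ([.36,.85,.3],[.36,.85,0],[.34,.8,.3],[.34,.8,0],[.147,.633,.23],[.4,.93,0],[.4,.93,.3]): print(P,proj('scene',P),proj('top',P))
R=s['eef_rot']
for P in ([.34,.80,.33],):
    print((R.T@(np.array(P)-s['ee_pos']))*100)
im=cv2.imread('pics/scene0.png')
cv2.imwrite('pics/sc2.png',cv2.resize(im[0:180,0:330],None,fx=2.4,fy=2.4,interpolation=cv2.INTER_CUBIC))
E
```

```text
[0.36, 0.85, 0.3] [[134.29306655  37.60023598]] [[-124.66276467  300.40691979]]
[0.36, 0.85, 0] [[155.42143654 115.60875645]] [[ -7.42133648 282.44018762]]
[0.34, 0.8, 0.3] [[130.4577938   42.52078655]] [[-101.70959663  310.75010607]]
[0.34, 0.8, 0] [[152.72749096 122.19364951]] [[ 10.35038746 289.96727158]]
[0.147, 0.633, 0.23] [[79.0320097  92.94769613]] [[  4.10751752 398.35375315]]
[0.4, 0.93, 0] [[161.40326604 105.36989504]] [[-35.41025993 267.48590319]]
[0.4, 0.93, 0.3] [[142.20235006  30.00570199]] [[-160.42223298  280.03191054]]
[-13.93274384  26.17639515 -75.61477789]
```

View pics/sc2.png

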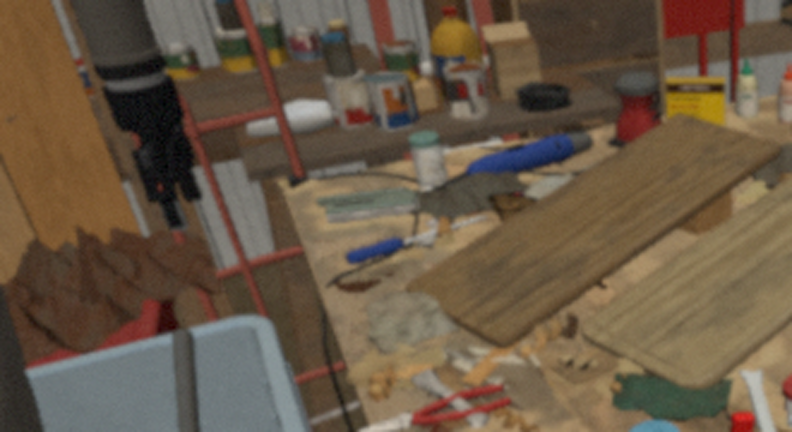

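```bash
python3 - <<'E'
from h import *
s=np.load('s3.npy',allow_pickle=True).item()
for P in ([.53,.76,.27],[.53,.76,0],[.6,.85,.27],[.6,.85,0]): print(P,proj('scene',P),proj('top',P))
R=s['eef_rot']
print((R.T@(np.array([.50,.71,.27])-s['ee_pos']))*100, (R.T@np.array([.575,.818,0])))
E
```

```text
[0.53, 0.76, 0.27] [[190.90496579  45.11726654]] [[-66.05140159 214.29183315]]
[0.53, 0.76, 0] [[203.90157671 114.91181749]] [[ 26.30754921 218.04006293]]
[0.6, 0.85, 0.27] [[203.1231873   35.25978527]] [[-105.11086285  181.12065732]]
[0.6, 0.85, 0] [[214.06839465 102.15362928]] [[ -5.03838161 192.46103794]]
[ -7.75677723  33.98588759 -59.06578203] [-0.0971144   0.94872486 -0.30039795]
```

Emit:
jog_arm(steps=[[[8.5, -0.5, 1.9, -3.3, 0], [8.5, -0.9, 3.8, -6.6, 0], [8.5, -1.3, 5.7, -9.9, 0], [8.5, -1.7, 7.6, -13.2, 0], [8.5, -2.2, 9.5, -16.5, 0], [8.5, -2.6, 11.4, -19.8, 0], [8.5, -3, 13.3, -23.1, 0], [8.5, -3.5, 15.2, -26.4, 0], [8.5, -3.9, 17.1, -29.7, 0], [8.5, -4.3, 19, -33, 0], [8.5, -4.8, 20.9, -36.3, 0], [8.5, -5.2, 22.8, -39.6, 0], [8.5, -5.6, 24.7, -42.9, 0], [8.5, -6.1, 26.6, -46.2, 0], [8.5, -6.5, 28.5, -49.5, 0], [8.5, -6.9, 30.4, -52.8, 0], [8.5, -7.4, 32.3, -56.1, 0], [8.5, -7.8, 34, -59.1, 0]]])

```text
time: 8.2
ee_pos: [0.493, 0.7107, 0.2707]
eef_rot: [[-0.039, 0.786, 0.617], [-0.091, 0.612, -0.786], [-0.995, -0.087, 0.047]]
wrist_force: [0.2, 0.4, 0.8]
finger_gap: 0.0848
```

```bash
python3 - <<'E'
from h import *
s=arm.get_state(); 
print(s['time'],s['ee_pos'],s['eef_rot'].round(4),s['joints'].round(3),s['wrist_force'],s['torque'],abs(s['dq']).max())
E
```

```text
8.2 [0.49303288 0.71068317 0.27066279] [[-0.0395  0.7859  0.617 ]
 [-0.0907  0.6122 -0.7855]
 [-0.9951 -0.087   0.0471]] [-0.836  0.98  -0.706  0.532  0.576  1.829 -0.512] [0.22548286 0.40478504 0.78352114] [ 0.14202554 -0.09483796  0.02831284] 1.571827762885462
```

Emit:
jog_arm(steps=[[[8.5, -0.2, 1.9, -0.6, 0], [8.5, -0.4, 3.8, -1.2, 0], [8.5, -0.5, 4.7, -1.5, 0], [8.5, -0.6, 5.7, -1.8, 0], [8.5, -0.6, 5.7, -1.8, 0]]])

```text
time: 8.7
ee_pos: [0.523, 0.7435, 0.2631]
eef_rot: [[-0.04, 0.792, 0.609], [-0.084, 0.605, -0.792], [-0.996, -0.083, 0.042]]
wrist_force: [1.2, -0.8, -0.4]
finger_gap: 0.0849
```

```bash
python3 - <<'E'
from h import *
s=arm.get_state(); 
print(s['time'],s['ee_pos'],np.hypot(*s['ee_pos'][:2]),s['eef_rot'].round(4),s['joints'].round(3),s['wrist_force'],s['torque'],abs(s['dq']).max())
E
```

```text
8.7 [0.52297537 0.74348803 0.26313649] 0.908998173786871 [[-0.0401  0.792   0.6093]
 [-0.084   0.6049 -0.7918]
 [-0.9957 -0.0829  0.0423]] [-1.01   1.205  0.059  0.036 -0.046  1.993 -0.349] [ 1.24577411 -0.76553072 -0.36750006] [ 0.0521386  -0.16832853  0.03678182] 2.195932785476022
```

Emit:
jog_arm(steps=[[[8.5, -2.1, 1, -0.3, 0], [8.5, -4.2, 2, -0.6, 0], [8.5, -6.3, 3, -0.9, 0], [8.5, -8.4, 4.1, -1.2, 0], [8.5, -8.4, 4.1, -1.2, 0]]])

```text
time: 9.2
ee_pos: [0.5183, 0.7374, 0.3194]
eef_rot: [[-0.013, 0.793, 0.609], [-0.048, 0.608, -0.793], [-0.999, -0.04, 0.03]]
wrist_force: [-1.2, -0.1, -0.2]
finger_gap: 0.0852
```

```bash
python3 - <<'E'
from h import *
s=arm.get_state(); 
print(s['time'],s['ee_pos'],np.hypot(*s['ee_pos'][:2]),s['eef_rot'].round(4),s['joints'].round(3),s['wrist_force'],s['torque'],abs(s['dq']).max())
E
```

```text
9.2 [0.51829937 0.73737812 0.31937139] 0.9013105579687909 [[-0.0132  0.793   0.6091]
 [-0.0477  0.6079 -0.7925]
 [-0.9988 -0.0395  0.0298]] [-1.015  1.165  0.714  0.037 -0.687  1.995 -0.328] [-1.17739708 -0.07425717 -0.22838755] [ 0.02385057 -0.00533999 -0.00084272] 0.6959818326152454
```

Emit:
jog_arm(steps=[[[8.5, -2.1, 0.8, -1.3, 0], [8.5, -4.2, 1.6, -2.6, 0], [8.5, -6.3, 2.4, -3.9, 0], [8.5, -8.4, 3, -5.3, 0], [8.5, -8.4, 3, -5.3, 0]]])

```text
time: 9.7
ee_pos: [0.4784, 0.7536, 0.3682]
eef_rot: [[0.009, 0.793, 0.609], [-0.01, 0.609, -0.793], [-1.0, 0.002, 0.013]]
wrist_force: [0.0, 0.6, 0.4]
finger_gap: 0.0851
```

```bash
python3 - <<'E'
from h import *
s=arm.get_state(); 
print(s['time'],s['ee_pos'],np.hypot(*s['ee_pos'][:2]),s['eef_rot'].round(4),s['joints'].round(3),s['wrist_force'],s['torque'],abs(s['dq']).max())
E
```

```text
9.7 [0.47840448 0.75357089 0.36820429] 0.8926029000956753 [[ 0.0094  0.7929  0.6092]
 [-0.0098  0.6093 -0.7929]
 [-0.9999  0.0015  0.0135]] [-1.072  1.103  0.768  0.064 -0.732  1.995 -0.362] [0.04107388 0.57309593 0.37301373] [ 0.02348145  0.0943646  -0.04876221] 0.10806854675118248
```

```bash
python3 - <<'E'
from h import *
a=cv2.imread('pics/w2.png')[110:200,310:430];b=cv2.imread('pics/w3.png')[160:290,230:330]
a=cv2.resize(a,None,fx=3.3,fy=3.3,interpolation=cv2.INTER_CUBIC);b=cv2.resize(b,None,fx=4,fy=4,interpolation=cv2.INTER_CUBIC)
h=max(a.shape[0],b.shape[0]);o=np.zeros((h,a.shape[1]+b.shape[1],3),np.uint8);o[:a.shape[0],:a.shape[1]]=a;o[:b.shape[0],a.shape[1]:]=b
cv2.imwrite('pics/cmp.png',o);print(a.shape,b.shape)
s=np.load('s1.npy',allow_pickle=True).item()
E
```

```text
(297, 396, 3) (520, 400, 3)
```

View pics/cmp.png

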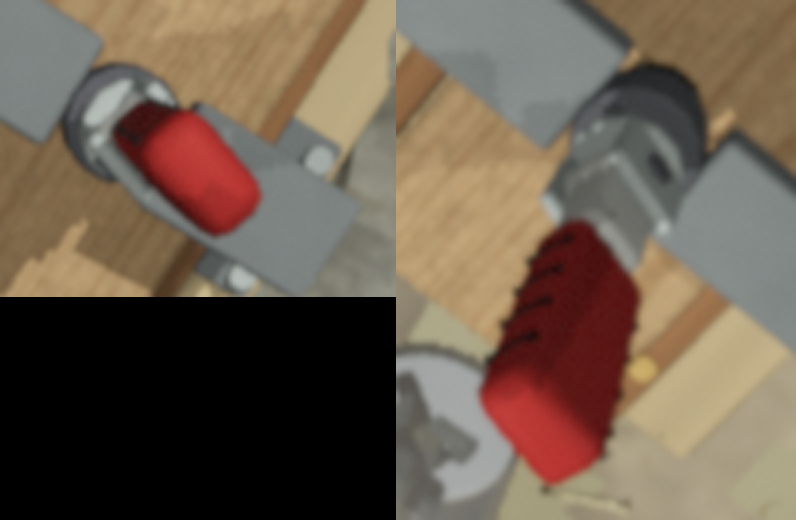

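```bash
python3 - <<'E'
from h import *
S={k:np.load(f's{k}.npy',allow_pickle=True).item() for k in (1,2,3)}
C={3:[(251.5,258.75),(268.5,281.25),(282.25,272.5),(263.5,252.5)],
 2:[(310+150/3.3,110+140/3.3),(310+205/3.3,110+112/3.3),(310+258/3.3,110+195/3.3),(310+215/3.3,110+235/3.3)],
 1:[(220+345/3.7,60+430/3.7),(220+400/3.7,60+435/3.7),(220+392/3.7,60+517/3.7),(220+340/3.7,60+513/3.7)]}
for k in C:
    P=np.array([onz('wrist',c,.204,S[k]) for c in C[k]])
    e=np.roll(P,-1,0)-P
    print(k,P.round(4)[:,:2].tolist(),'c',P.mean(0).round(4),'len',np.linalg.norm(e,axis=1).round(4),'az',np.degrees(np.arctan2(e[:,1],e[:,0])).round(1))
# tip centroid triangulate
print(tri([ray('wrist',np.mean(C[k],0),S[k]) for k in C]))
# boss centre
B={1:(220+372/3.7,60+345/3.7),2:(310+125/3.3,110+122/3.3),3:(230+(640-396)/4,160+130/4)}
for k in B: print(k,onz('wrist',B[k],.093,S[k]))
E
```

```text
3 [[0.5634, -0.0163], [0.5803, -0.0228], [0.5832, -0.012], [0.5666, -0.008]] c [ 0.5734 -0.0148  0.204 ] len [0.0181 0.0111 0.0171 0.0089] az [ -20.9   74.6  166.3 -111.4]
2 [[0.5863, -0.0196], [0.5806, -0.0277], [0.5659, -0.02], [0.5689, -0.011]] c [ 0.5755 -0.0196  0.204 ] len [0.0099 0.0165 0.0096 0.0194] az [-125.3  152.6   71.8  -26.4]
1 [[0.5628, -0.0205], [0.5664, -0.0095], [0.5836, -0.0151], [0.5803, -0.0257]] c [ 0.5733 -0.0177  0.204 ] len [0.0115 0.0181 0.0111 0.0182] az [  71.6  -18.  -107.6  163.4]
(array([ 0.57435217, -0.01864413,  0.19847721]), [np.float64(0.0002481663805697493), np.float64(0.000878537186495968), np.float64(0.0007345218621220309)])
1 [ 0.56746887 -0.01532429  0.093     ]
2 [ 0.56947833 -0.01724469  0.093     ]
3 [ 0.56690771 -0.01067044  0.093     ]
```

```bash
python3 - <<'E'
from h import *
s=arm.get_state();R=s['eef_rot']
d=R.T@(np.array([.572,-.017,.31])-s['ee_pos'])*100;print(d,d/20, s['joints'])
E
```

```text
[  6.66083409 -39.5394862   66.71983176] [ 0.3330417  -1.97697431  3.33599159] [-1.07227927  1.10300592  0.76755497  0.06430571 -0.73210359  1.99522905
 -0.3622674 ]
```

Emit:
jog_arm(steps=[[[8.5, 0.2, -1, 1.7, 0], [8.5, 0.5, -3, 5, -1], [8.5, 0.8, -5, 8.4, -3], [8.5, 1.1, -7, 11.8, -5], [8.5, 1.4, -9, 15.2, -7], [8.5, 1.8, -11, 18.6, -9], [8.5, 2.2, -13, 22, -11], [8.5, 2.6, -15.1, 25.4, -13], [8.5, 3, -17.1, 28.8, -15], [8.5, 3.4, -19.2, 32.3, -17], [8.5, 3.8, -21.2, 35.8, -19], [8.5, 4.2, -23.3, 39.3, -21], [8.5, 4.6, -25.4, 42.8, -23], [8.5, 5, -27.5, 46.3, -25], [8.5, 5.4, -29.6, 49.8, -27], [8.5, 5.8, -31.7, 53.3, -29], [8.5, 6.1, -33.8, 56.8, -31], [8.5, 6.4, -35.9, 60.4, -32.5], [8.5, 6.6, -38, 64, -33.5], [8.5, 6.7, -39.5, 66.7, -33.5]]])

```text
time: 11.7
ee_pos: [0.5708, -0.021, 0.3085]
eef_rot: [[0.007, 0.329, 0.944], [-0.013, 0.944, -0.328], [-1.0, -0.01, 0.011]]
wrist_force: [-0.1, -1.1, 0.4]
finger_gap: 0.0848
```

```bash
python3 - <<'E'
from h import *
eyes.capture('top')
s=arm.get_state(); im=eyes.capture('wrist'); cv2.imwrite('pics/w4.png',im[:,:,::-1])
np.save('s4.npy',s,allow_pickle=True)
print(s['time'],s['ee_pos'],s['eef_rot'].round(4),s['joints'].round(3),s['wrist_force'],s['torque'],abs(s['dq']).max())
im=im[:,:,::-1]
P=proj('wrist',[[.574,-.018,.204],[.567,-.0155,.093]],s);print(P)
cv2.imwrite('pics/w4c.png',cv2.resize(im[60:240,220:420],None,fx=3.3,fy=3.3,interpolation=cv2.INTER_CUBIC))
E
```

```text
11.75 [ 0.57071618 -0.02723202  0.30897618] [[ 0.008   0.3358  0.9419]
 [-0.0173  0.9418 -0.3356]
 [-0.9998 -0.0136  0.0133]] [-0.819  0.321  1.003  1.644 -0.262  1.318  1.452] [-0.61709938 -3.79390132  0.31906854] [-0.19090236  0.05444467 -0.0574422 ] 0.12047092633085116
[[334.8938965  196.84806499]
 [331.96799435 154.72199018]]
```

View pics/w4c.png

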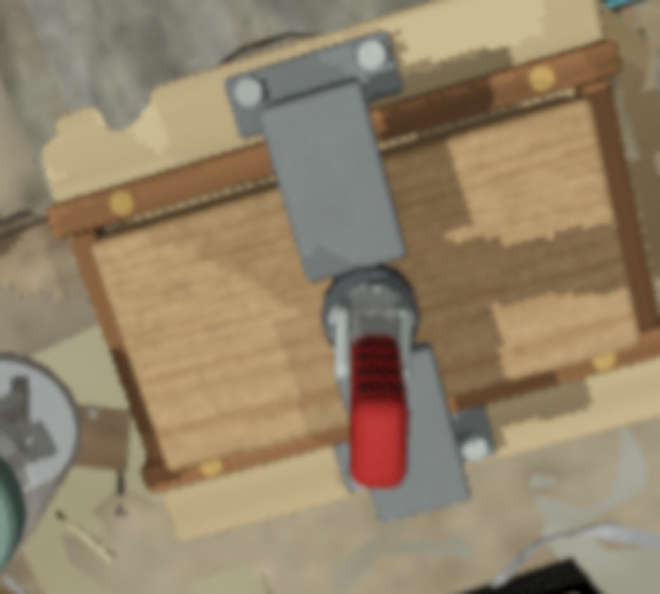

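Emit:
jog_arm(steps=[[[7, 2, 0, 0, 0], [7, 4, 0, 0, 0], [6, 6, 0, 0, 0], [6, 7.5, 0, 0, 0], [6, 8.5, 0, 0, 0], [6, 8.5, 0, 0, 0], [6, 8.5, 0, 0, 0]]])

```text
time: 12.5
ee_pos: [0.5729, -0.0192, 0.2244]
eef_rot: [[0.009, 0.328, 0.945], [-0.013, 0.945, -0.328], [-1.0, -0.009, 0.012]]
wrist_force: [-0.6, 0.4, 0.2]
finger_gap: 0.0601
```

```bash
cat > st.py <<'E'
from h import *
s=arm.get_state();R=s['eef_rot']
print(round(s['time'],2),s['ee_pos'].round(4),R.round(4).tolist(),'j',s['joints'].round(2),'F',s['wrist_force'].round(2),'T',s['torque'].round(3),'dq',abs(s['dq']).max().round(3),'gap',round(s['finger_gap'],4),'az',np.degrees(np.arctan2(R[1,2],R[0,2])).round(2))
E
python3 - <<'E'
exec(open('st.py').read())
print(R.T@(np.array([.571,-.0173,.161])-s['ee_pos'])*100)
E
```

```text
12.5 [ 0.5729 -0.0192  0.2244] [[0.0087, 0.3279, 0.9447], [-0.0128, 0.9447, -0.3278], [-0.9999, -0.0092, 0.0124]] j [-0.78  0.39  0.95  1.76 -0.34  1.16  1.51] F [-0.56  0.36  0.2 ] T [ 0.053 -0.003  0.003] dq 0.014 gap 0.0601 az -19.14
[ 6.33453754  0.18025997 -0.31828307]
```

Emit:
jog_arm(steps=[[[6, 1.5, 0.1, -0.2, 0], [6, 3, 0.2, -0.3, 0], [6, 4.5, 0.2, -0.3, 0], [6, 5.5, 0.2, -0.3, 0], [6, 6.3, 0.2, -0.3, 0], [6, 6.3, 0.2, -0.3, 0]]])

```text
time: 13.1
ee_pos: [0.57, -0.0174, 0.1595]
eef_rot: [[0.006, 0.329, 0.944], [-0.013, 0.944, -0.328], [-1.0, -0.011, 0.01]]
wrist_force: [0.1, -0.6, 0.5]
finger_gap: 0.0601
```

```bash
python3 - <<'E'
exec(open('st.py').read())
im=eyes.capture('wrist')[:,:,::-1]; cv2.imwrite('pics/w5.png',im)
im=eyes.capture('scene')[:,:,::-1]; cv2.imwrite('pics/s5.png',cv2.resize(im[120:280,220:420],None,fx=3.5,fy=3.5,interpolation=cv2.INTER_CUBIC))
E
```

```text
13.1 [ 0.57   -0.0174  0.1595] [[0.0056, 0.3285, 0.9445], [-0.0131, 0.9444, -0.3284], [-0.9999, -0.0106, 0.0096]] j [-0.74  0.46  0.9   1.83 -0.4   1.04  1.55] F [ 0.06 -0.62  0.51] T [-0.033  0.038 -0.031] dq 0.025 gap 0.0601 az -19.18
```

View pics/w5.png

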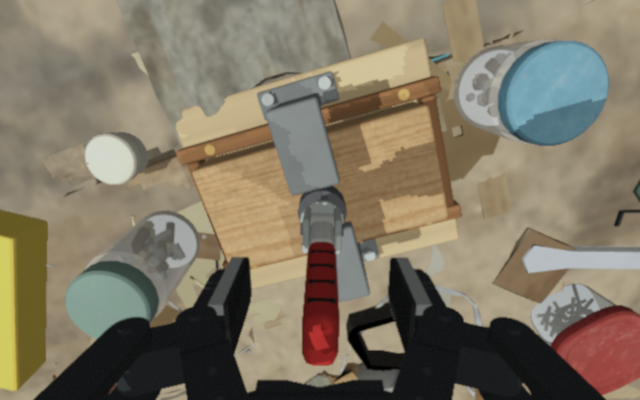

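View pics/s5.png

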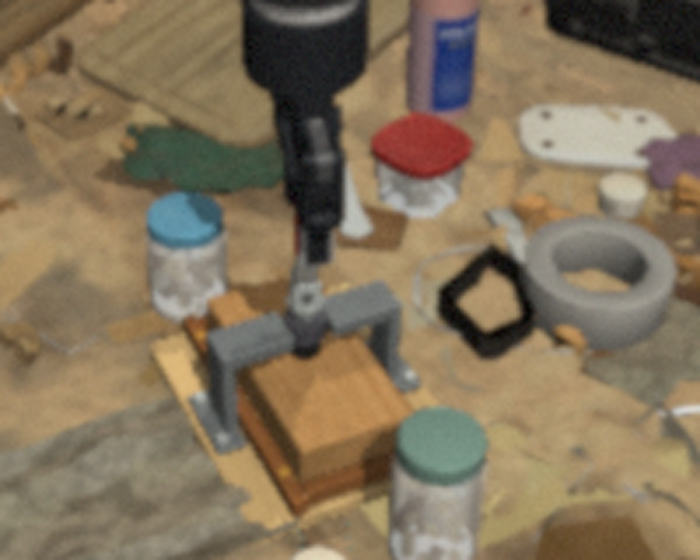

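Emit:
jog_arm(steps=[[[3, 0, 0, 0, 0], [1, 0, 0, 0, 0], [0, 0, 0, 0, 0], [0, 0, 0, 0, 0], [0, 0, 0, 0, 0], [0, 0, 0, 0, 0], [0, 0, 0, 0, 0]]])

```text
time: 13.9
ee_pos: [0.5712, -0.0169, 0.1614]
eef_rot: [[0.009, 0.328, 0.945], [-0.012, 0.945, -0.328], [-1.0, -0.008, 0.012]]
wrist_force: [0.1, 1.2, 5.3]
finger_gap: 0.0125
```

```bash
python3 st.py; sleep 0; python3 - <<'E'
from h import *
im=eyes.capture('wrist')[:,:,::-1]; cv2.imwrite('pics/w6.png',im)
E
python3 st.py
```

```text
13.9 [ 0.5712 -0.0169  0.1614] [[0.0088, 0.3281, 0.9446], [-0.0119, 0.9446, -0.3279], [-0.9999, -0.0084, 0.0122]] j [-0.74  0.46  0.9   1.83 -0.4   1.04  1.55] F [0.09 1.17 5.3 ] T [ 0.51   0.123 -0.062] dq 0.003 gap 0.0125 az -19.15
13.95 [ 0.5712 -0.0169  0.1613] [[0.0088, 0.3282, 0.9446], [-0.0119, 0.9446, -0.328], [-0.9999, -0.0084, 0.0122]] j [-0.74  0.46  0.9   1.83 -0.4   1.04  1.55] F [0.32 1.31 5.33] T [ 0.549  0.118 -0.018] dq 0.003 gap 0.0124 az -19.15
```

View pics/w6.png

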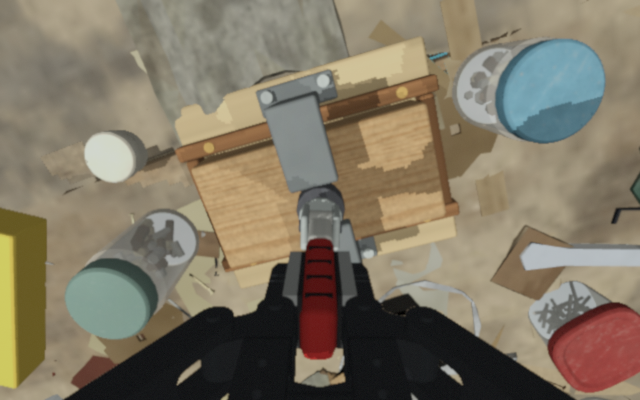

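Emit:
jog_arm(steps=[[[0, 0, 0, -0.1, 0], [0, 0, 0, -0.2, 0], [0, 0, 0, -0.3, 0], [0, 0, 0, -0.3, 0]]])

```text
time: 14.35
ee_pos: [0.5706, -0.0167, 0.1615]
eef_rot: [[0.014, 0.328, 0.944], [-0.014, 0.945, -0.328], [-1.0, -0.009, 0.018]]
wrist_force: [5.6, -0.8, -0.8]
finger_gap: 0.0123
```

```bash
python3 st.py
```

```text
14.35 [ 0.5706 -0.0167  0.1615] [[0.0143, 0.3282, 0.9445], [-0.0143, 0.9446, -0.328], [-0.9998, -0.0088, 0.0182]] j [-0.75  0.45  0.91  1.84 -0.4   1.03  1.55] F [ 5.65 -0.83 -0.81] T [ 0.199 -1.596  0.022] dq 0.004 gap 0.0123 az -19.15
```

Emit:
jog_arm(steps=[[[0, 0, 0, -0.1, 0], [0, 0, 0, -0.2, 0], [0, 0, 0, -0.3, 0], [0, 0, 0, -0.3, 0]]])

```text
time: 14.75
ee_pos: [0.5697, -0.0164, 0.1616]
eef_rot: [[0.019, 0.328, 0.944], [-0.016, 0.945, -0.328], [-1.0, -0.009, 0.023]]
wrist_force: [10.8, -3.0, -4.8]
finger_gap: 0.0124
```

```bash
python3 st.py
```

```text
14.75 [ 0.5697 -0.0164  0.1616] [[0.0191, 0.3284, 0.9444], [-0.0162, 0.9445, -0.3281], [-0.9997, -0.009, 0.0234]] j [-0.75  0.45  0.91  1.84 -0.4   1.02  1.55] F [10.82 -3.02 -4.76] T [-0.154 -2.712 -0.037] dq 0.003 gap 0.0124 az -19.16
```

Emit:
jog_arm(steps=[[[0, 0, 0, 0.2, 0], [0, 0, 0, 0.4, 0], [0, 0.02, 0, 0.4, 6], [0, 0.04, 0, 0.4, 12], [0, 0.06, 0, 0.4, 18], [0, 0.08, 0, 0.4, 24], [0, 0.1, 0, 0.4, 30], [0, 0.12, 0, 0.4, 36], [0, 0.14, 0, 0.4, 42], [0, 0.14, 0, 0.4, 42]]])

```text
time: 15.75
ee_pos: [0.5696, -0.0176, 0.1603]
eef_rot: [[0.009, 0.876, 0.481], [-0.015, 0.482, -0.876], [-1.0, 0.001, 0.018]]
wrist_force: [1.8, 0.6, 6.6]
finger_gap: 0.0125
```

```bash
python3 st.py
```

```text
15.75 [ 0.5696 -0.0176  0.1603] [[0.0091, 0.8764, 0.4814], [-0.015, 0.4815, -0.8763], [-0.9998, 0.0008, 0.0175]] j [-0.85  0.55  1.09  1.84 -0.54  1.08  0.94] F [1.78 0.56 6.55] T [-0.281 -0.346  0.122] dq 0.046 gap 0.0125 az -61.22
```

```bash
cat > avg.py <<'E'
from h import *
import sys
n=int(sys.argv[1]) if len(sys.argv)>1 else 6
L=[arm.get_state()]
for i in range(n-1):
    eyes.capture('top');L.append(arm.get_state())
T=np.array([s['torque'] for s in L]);F=np.array([s['wrist_force'] for s in L]);s=L[-1];R=s['eef_rot']
ax=-R[:,0]
print(round(s['time'],2),'Tz',T[:,2].round(3),'mean',T[:,2].mean().round(3),'axial',(T@ax).mean().round(3),'T',T.mean(0).round(3),'F',F.mean(0).round(2),'pos',s['ee_pos'].round(4),'az',np.degrees(np.arctan2(R[1,2],R[0,2])).round(2),'j7',s['joints'][6].round(2),'j3',s['joints'][[2,4]].round(2),'tau7',s['tau'][6].round(3),'xax',R[:,0].round(3))
E
python3 avg.py 5
```

```text
15.95 Tz [0.122 0.19  0.21  0.185 0.112] mean 0.164 axial 0.16 T [-0.236 -0.395  0.164] F [2.05 0.2  6.33] pos [ 0.5696 -0.0176  0.1603] az -61.12 j7 0.94 j3 [ 1.09 -0.53] tau7 -0.148 xax [ 0.009 -0.014 -1.   ]
```

Emit:
jog_arm(steps=[[[0, 0.03, 0, 0, 8], [0, 0.05, 0, 0, 16], [0, 0.08, 0, 0, 24], [0, 0.08, 0, 0, 24]]])

```text
time: 16.35
ee_pos: [0.5689, -0.0179, 0.1595]
eef_rot: [[0.007, 0.997, 0.082], [-0.015, 0.082, -0.996], [-1.0, 0.006, 0.016]]
wrist_force: [1.1, -0.2, 8.6]
finger_gap: 0.0124
```

```bash
python3 avg.py 4
```

```text
16.5 Tz [0.145 0.121 0.143 0.134] mean 0.136 axial 0.138 T [-0.245 -0.004  0.136] F [ 1.2  -0.29  7.65] pos [ 0.5688 -0.0179  0.1594] az -85.14 j7 0.6 j3 [ 1.19 -0.62] tau7 -0.134 xax [ 0.008 -0.015 -1.   ]
```

Emit:
jog_arm(steps=[[[0, 0.03, 0, 0, 8], [0, 0.05, 0, 0, 16], [0, 0.08, 0, 0, 24], [0, 0.11, 0, 0, 32], [0, 0.11, 0, 0, 32]]])

```text
time: 17.0
ee_pos: [0.5678, -0.0178, 0.1583]
eef_rot: [[0.005, 0.889, -0.459], [-0.015, -0.458, -0.889], [-1.0, 0.011, 0.011]]
wrist_force: [-1.1, -0.2, 10.0]
finger_gap: 0.0124
```

```bash
python3 avg.py 4
```

```text
17.15 Tz [0.083 0.134 0.12  0.168] mean 0.126 axial 0.135 T [-0.031  0.642  0.126] F [-0.96  0.26  9.29] pos [ 0.5678 -0.0178  0.1583] az -117.17 j7 0.15 j3 [ 1.32 -0.74] tau7 -0.14 xax [ 0.005 -0.014 -1.   ]
```

Emit:
jog_arm(steps=[[[0, 0.02, 0, 0, 8], [0, 0.04, 0, 0, 16], [0, 0.06, 0, 0, 24], [0, 0.06, 0, 0, 24]]])

```text
time: 17.55
ee_pos: [0.5671, -0.0173, 0.1576]
eef_rot: [[0.004, 0.625, -0.78], [-0.013, -0.78, -0.625], [-1.0, 0.012, 0.005]]
wrist_force: [-2.3, 1.7, 11.2]
finger_gap: 0.0126
```

```bash
python3 avg.py 4
```

```text
17.7 Tz [0.199 0.122 0.191 0.171] mean 0.171 axial 0.181 T [0.34  0.956 0.171] F [-2.13  0.61  9.4 ] pos [ 0.5671 -0.0173  0.1576] az -141.18 j7 -0.21 j3 [ 1.39 -0.82] tau7 -0.168 xax [ 0.004 -0.012 -1.   ]
```

Emit:
jog_arm(steps=[[[0, 0.02, 0, 0, 8], [0, 0.04, 0, 0, 16], [0, 0.04, 0, 0, 16]]])

```text
time: 18.0
ee_pos: [0.5671, -0.0169, 0.1573]
eef_rot: [[0.004, 0.386, -0.923], [-0.012, -0.922, -0.386], [-1.0, 0.012, 0.001]]
wrist_force: [-2.9, 1.1, 11.0]
finger_gap: 0.0125
```

```bash
python3 avg.py 4
```

```text
18.15 Tz [0.247 0.17  0.183 0.205] mean 0.201 axial 0.209 T [0.621 0.913 0.201] F [-2.02  0.75 10.16] pos [ 0.5671 -0.0168  0.1572] az -157.17 j7 -0.46 j3 [ 1.41 -0.85] tau7 -0.219 xax [ 0.004 -0.011 -1.   ]
```

Emit:
jog_arm(steps=[[[0, 0.02, 0, 0, 8], [0, 0.04, 0, 0, 16], [0, 0.05, 0, 0, 24], [0, 0.05, 0, 0, 24]]])

```text
time: 18.55
ee_pos: [0.567, -0.0162, 0.1568]
eef_rot: [[0.003, -0.022, -1.0], [-0.01, -1.0, 0.022], [-1.0, 0.01, -0.004]]
wrist_force: [-2.3, 0.7, 11.0]
finger_gap: 0.0124
```

```bash
python3 avg.py 6
```

```text
18.8 Tz [0.23  0.314 0.286 0.27  0.337 0.274] mean 0.285 axial 0.291 T [0.985 0.992 0.285] F [-2.8   1.55 10.59] pos [ 0.567  -0.0162  0.1568] az 178.86 j7 -0.86 j3 [ 1.43 -0.87] tau7 -0.293 xax [ 0.003 -0.01  -1.   ]
```

Emit:
jog_arm(steps=[[[0, 0.02, 0, 0, 8], [0, 0.04, 0, 0, 16], [0, 0.04, 0, 0, 16]]])

```text
time: 19.1
ee_pos: [0.5672, -0.0159, 0.1565]
eef_rot: [[0.004, -0.297, -0.955], [-0.009, -0.955, 0.297], [-1.0, 0.007, -0.006]]
wrist_force: [-3.2, 1.8, 10.3]
finger_gap: 0.0123
```

```bash
python3 avg.py 8
```

```text
19.45 Tz [0.395 0.363 0.369 0.357 0.307 0.315 0.349 0.266] mean 0.34 axial 0.343 T [1.16  0.791 0.34 ] F [-2.59  1.96 10.72] pos [ 0.5672 -0.0159  0.1564] az 162.87 j7 -1.14 j3 [ 1.44 -0.88] tau7 -0.329 xax [ 0.004 -0.009 -1.   ]
```

Emit:
jog_arm(steps=[[[0, 0, 0, 0, -8], [0, 0, 0, 0, -16], [0, 0, 0, 0, -24], [0, 0, 0, 0, -24], [0, 0, 0, 0, -24]]])

```text
time: 19.95
ee_pos: [0.5672, -0.0163, 0.1564]
eef_rot: [[0.004, 0.119, -0.993], [-0.01, -0.993, -0.119], [-1.0, 0.01, -0.003]]
wrist_force: [-2.2, 2.6, 10.9]
finger_gap: 0.0121
```

```bash
python3 avg.py 4
```

```text
20.1 Tz [ 0.003 -0.014 -0.063 -0.007] mean -0.02 axial -0.014 T [ 0.691  0.884 -0.02 ] F [-2.29  2.48 10.87] pos [ 0.5672 -0.0163  0.1564] az -173.18 j7 -0.79 j3 [ 1.36 -0.79] tau7 0.027 xax [ 0.004 -0.01  -1.   ]
```

Emit:
jog_arm(steps=[[[2, 0, 0, 0, 0], [4, 0, 0, 0, 0], [6, 0, 0, 0, 0], [6, 0, 0, 0, 0], [6, 0, 0, 0, 0], [6, 0, 0, 0, 0]]])

```text
time: 20.7
ee_pos: [0.5688, -0.0167, 0.1555]
eef_rot: [[0.008, 0.119, -0.993], [-0.013, -0.993, -0.119], [-1.0, 0.014, -0.006]]
wrist_force: [-0.1, -0.4, 0.0]
finger_gap: 0.06
```

```bash
python3 - <<'E'
from h import *
exec(open('st.py').read())
np.save('s7.npy',s,allow_pickle=True)
im=eyes.capture('wrist')[:,:,::-1]; cv2.imwrite('pics/w7.png',im)
E
```

```text
20.7 [ 0.5688 -0.0167  0.1555] [[0.0076, 0.119, -0.9929], [-0.0127, -0.9928, -0.119], [-0.9999, 0.0136, -0.006]] j [-0.95  0.76  1.36  1.85 -0.8   1.21 -0.79] F [-0.11 -0.36  0.02] T [-0.006 -0.008 -0.038] dq 0.003 gap 0.06 az -173.16
```

View pics/w7.png

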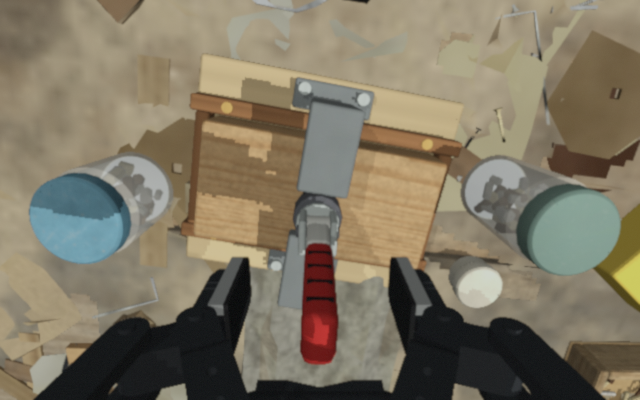

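Emit:
jog_arm(steps=[[[6, 0, 0, -2, 0], [6, -0.5, 0, -4, 0], [3, -1.7, 0, -4.2, 0], [0, -2.7, 0, -4.2, 0], [0, -2.7, 0, -4.2, 0], [0, -2.7, 0, -4.2, 0], [0, -2.7, 0, -4.2, 0]]])

```text
time: 21.45
ee_pos: [0.6097, -0.0113, 0.1826]
eef_rot: [[0.007, 0.119, -0.993], [-0.012, -0.993, -0.119], [-1.0, 0.013, -0.006]]
wrist_force: [0.2, 0.1, -0.8]
finger_gap: -0.0003
```

```bash
python3 - <<'E'
from h import *
exec(open('st.py').read())
np.save('s8.npy',s,allow_pickle=True)
im=eyes.capture('scene')[:,:,::-1]; cv2.imwrite('pics/s8.png',cv2.resize(im[120:280,220:420],None,fx=3.5,fy=3.5,interpolation=cv2.INTER_CUBIC))
E
```

```text
21.45 [ 0.6097 -0.0113  0.1826] [[0.0072, 0.1186, -0.9929], [-0.012, -0.9929, -0.1187], [-0.9999, 0.0127, -0.0057]] j [-0.89  0.78  1.34  1.72 -0.79  1.29 -0.84] F [ 0.19  0.09 -0.75] T [0.005 0.049 0.03 ] dq 0.005 gap -0.0003 az -173.18
```

View pics/s8.png

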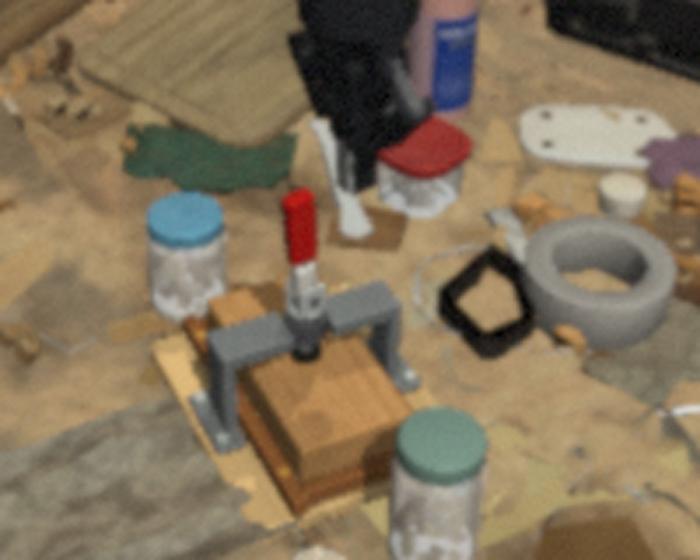

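Emit:
jog_arm(steps=[[[0, 0, 0, 1, 0], [0, 0, 0, 2, 0], [0, -0.05, 0, 2.6, 0], [0, -0.05, 0, 3.2, 0], [0, 0, 0, 3.85, 0], [0, 0.05, 0, 4.45, 0], [0, 0.2, 0, 5.05, 0], [0, 0.4, 0, 5.65, 0], [0, 0.65, 0, 6.2, 0], [0, 0.95, 0, 6.75, 0], [0, 1.3, 0, 7.25, 0], [0, 1.65, 0, 7.75, 0], [0, 2.1, 0, 8.2, 0], [0, 2.1, 0, 8.2, 0]]])

```text
time: 22.9
ee_pos: [0.5278, -0.0216, 0.1605]
eef_rot: [[0.006, 0.118, -0.993], [-0.013, -0.993, -0.118], [-1.0, 0.013, -0.004]]
wrist_force: [1.0, 0.4, 1.1]
finger_gap: 0.0
```

```bash
python3 - <<'E'
from h import *
exec(open('st.py').read())
im=eyes.capture('scene')[:,:,::-1]; cv2.imwrite('pics/s9.png',cv2.resize(im[120:280,220:420],None,fx=3.5,fy=3.5,interpolation=cv2.INTER_CUBIC))
E
```

```text
22.9 [ 0.5278 -0.0216  0.1605] [[0.0058, 0.1184, -0.993], [-0.0126, -0.9929, -0.1184], [-0.9999, 0.0132, -0.0042]] j [-1.02  0.69  1.39  1.93 -0.74  1.17 -0.79] F [1.03 0.39 1.13] T [ 0.166 -0.038 -0.006] dq 0.015 gap 0.0 az -173.2
```

View pics/s9.png

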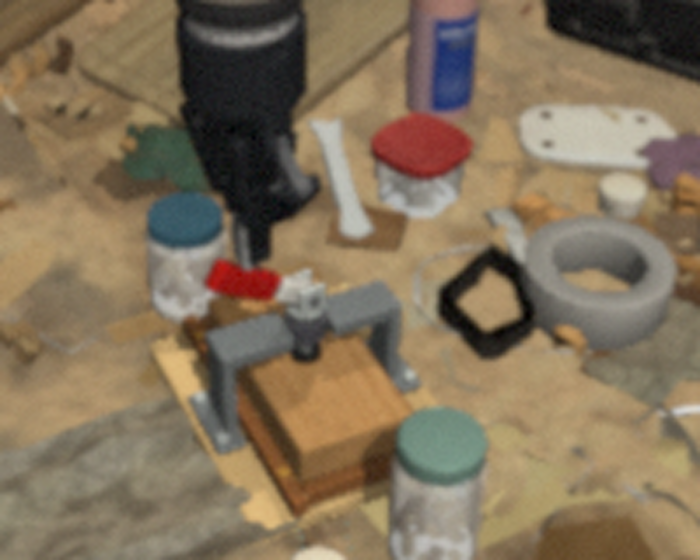

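Emit:
jog_arm(steps=[[[0, 0.45, 0, 0.4, 0], [0, 0.95, 0, 0.8, 0], [0, 1.5, 0, 1.1, 0], [0, 2.05, 0, 1.4, 0], [0, 2.6, 0, 1.6, 0], [0, 3.2, 0, 1.75, 0], [0, 3.6, 0, 1.85, 0], [0, 3.9, 0, 1.85, 0], [0, 3.9, 0, 1.85, 0]]])

```text
time: 23.85
ee_pos: [0.5099, -0.0245, 0.1225]
eef_rot: [[0.005, 0.119, -0.993], [-0.012, -0.993, -0.119], [-1.0, 0.013, -0.004]]
wrist_force: [-6.1, 1.3, 10.6]
finger_gap: 0.0001
```

```bash
python3 st.py
```

```text
23.85 [ 0.5099 -0.0245  0.1225] [[0.0051, 0.1186, -0.9929], [-0.0121, -0.9929, -0.1187], [-0.9999, 0.0126, -0.0037]] j [-1.01  0.7   1.35  2.01 -0.78  1.09 -0.75] F [-6.06  1.32 10.56] T [0.313 1.261 0.03 ] dq 0.002 gap 0.0001 az -173.18
```

Emit:
jog_arm(steps=[[[0, 0.15, 0, -0.15, 0], [0, 0.3, 0, -0.2, 0], [0, 0.3, 0, -0.2, 0]]])

```text
time: 24.15
ee_pos: [0.51, -0.0253, 0.1208]
eef_rot: [[0.001, 0.118, -0.993], [-0.011, -0.993, -0.118], [-1.0, 0.011, 0.0]]
wrist_force: [-13.0, 1.0, 25.2]
finger_gap: -0.0002
```

```bash
python3 - <<'E'
from h import *
exec(open('st.py').read())
im=eyes.capture('scene')[:,:,::-1]; cv2.imwrite('pics/s10.png',cv2.resize(im[160:260,240:380],None,fx=5,fy=5,interpolation=cv2.INTER_CUBIC))
E
```

```text
24.15 [ 0.51   -0.0253  0.1208] [[0.0012, 0.1178, -0.993], [-0.0112, -0.993, -0.1178], [-0.9999, 0.0112, 0.0001]] j [-1.    0.7   1.35  2.01 -0.78  1.09 -0.75] F [-13.02   0.99  25.18] T [0.412 2.91  0.077] dq 0.001 gap -0.0002 az -173.23
```

View pics/s10.png

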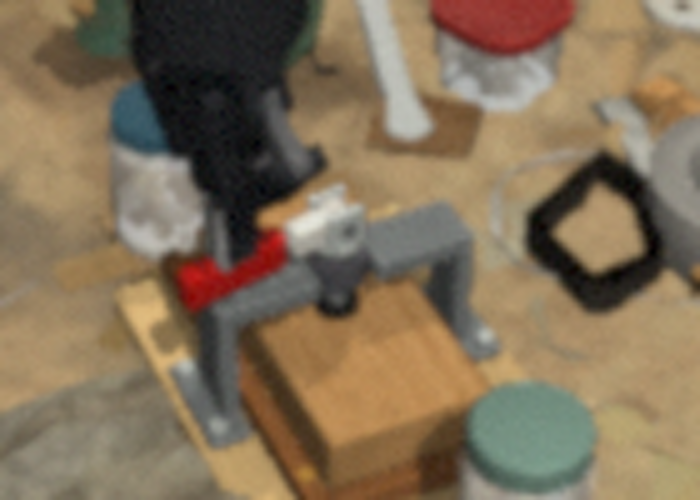

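Emit:
jog_arm(steps=[[[0, -0.5, 0, 0, 0], [0, -1.5, 0, 0, 0], [0, -3.5, 0, 0, 0], [0, -6, 0, -1, 0], [0, -9, 0, -3, 0], [0, -12, 0, -6, 0], [0, -15, 0, -9, 0], [0, -16, 0, -11, 0], [0, -16, 0, -11, 0], [0, -16, 0, -11, 0]]])

```text
time: 25.2
ee_pos: [0.6207, -0.0091, 0.2793]
eef_rot: [[0.007, 0.119, -0.993], [-0.013, -0.993, -0.119], [-1.0, 0.014, -0.005]]
wrist_force: [-1.1, -0.4, -0.4]
finger_gap: 0.0003
```

```bash
python3 - <<'E'
from h import *
exec(open('st.py').read())
np.save('s11.npy',s,allow_pickle=True)
im=eyes.capture('wrist')[:,:,::-1]; cv2.imwrite('pics/w11.png',im)
im=eyes.capture('scene')[:,:,::-1]; cv2.imwrite('pics/s11f.png',im);cv2.imwrite('pics/s11.png',cv2.resize(im[160:310,240:390],None,fx=4,fy=4,interpolation=cv2.INTER_CUBIC))
E
```

```text
25.2 [ 0.6207 -0.0091  0.2793] [[0.0069, 0.1187, -0.9929], [-0.0132, -0.9928, -0.1187], [-0.9999, 0.0139, -0.0053]] j [-0.89  0.67  1.35  1.57 -0.65  1.42 -0.95] F [-1.14 -0.42 -0.42] T [ 0.006 -0.031  0.042] dq 0.041 gap 0.0003 az -173.18
```

View pics/s11.png

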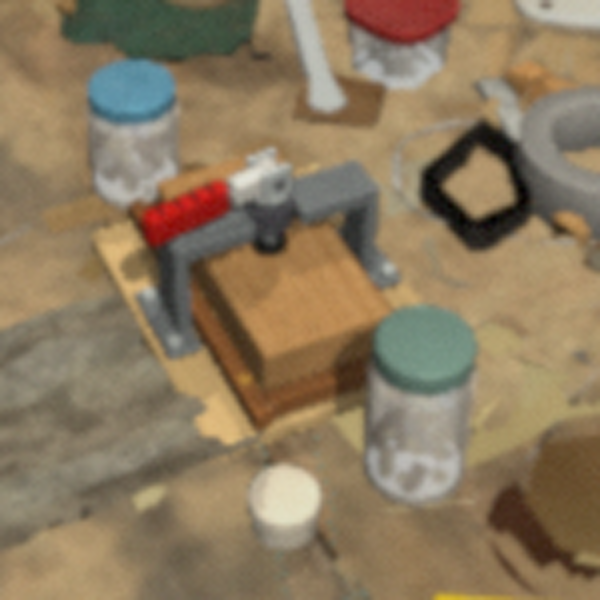

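View pics/w11.png

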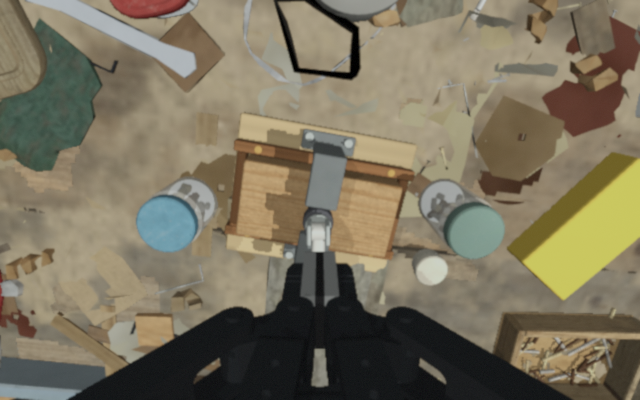

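```bash
python3 - <<'E'
from h import *
eyes.capture('top')
im=cv2.imread('pics/s11f.png');h=cv2.cvtColor(im,cv2.COLOR_BGR2HSV)
m=(((h[...,0]<8)|(h[...,0]>172))&(h[...,1]>150)&(h[...,2]>60)).astype(np.uint8);z=np.zeros_like(m);z[195:230,270:305]=1;m&=z
ys,xs=np.where(m);c=cv2.minAreaRect(np.c_[xs,ys].astype(np.float32));print(len(xs),c,cv2.boxPoints(c).round(1).tolist())
a=np.radians(-173.2);u=np.array([np.cos(a),np.sin(a),0]);b=np.array([.568,-.0165,0])
n=np.array([-u[1],u[0],0])
def inplane(p):
    o,d=ray('scene',p);P=o+d*((b-o)@n)/(d@n);return ((P-b)@u).round(4),P[2].round(4)
for p in [(xs.mean(),ys.mean()),(277.5,217)]: print(inplane(p))
for th in (90,85,80):
    t=np.radians(th)
    print(th,[proj('scene',b+[0,0,.1115]+r*(u*np.sin(t)+np.array([0,0,np.cos(t)])))[0].round(1).tolist() for r in (.03,.058,.086)])
s=arm.get_state();print(s['time'])
E
```

```text
205 ((285.8999938964844, 212.3000030517578), (9.391485214233398, 23.702320098876953), 63.43495178222656) [[273.20001220703125, 213.39999389648438], [294.3999938964844, 202.8000030517578], [298.6000061035156, 211.1999969482422], [277.3999938964844, 221.8000030517578]]
(np.float64(0.0591), np.float64(0.1124))
(np.float64(0.081), np.float64(0.1108))
90 [[296.0, 208.2], [286.0, 212.9], [275.6, 217.7]]
85 [[296.0, 207.4], [286.0, 211.2], [275.5, 215.2]]
80 [[296.1, 206.5], [286.1, 209.5], [275.7, 212.5]]
25.35
```

```bash
python3 -c "
from plant import order,arm
print(order.job_done(), arm.get_state()['time'])"
```

```text
the job is handed in; nothing more can be done
the job is handed in; nothing more can be done
```

The block is clamped and the job is handed in. I screwed the lever bolt in clockwise about 154° and folded the lever down to its stop. Then I let go and moved the gripper clear. The clock stood at about 25.4 s of the 72 s allowed.

**Snugness:** the turning effort was about 0.14–0.16 N m while the bolt ran free. It rose on contact, and I stopped at about 0.33–0.34 N m, slightly over the 0.32 aim but inside the snug range. That corresponds to roughly 60–70 N on the block, but the force itself was not measured. I backed off the grip's twist to near zero torque before opening the gripper.

**Fold:** I pressed the lever against its stop with 25 N, far more than folding needs. The last scene picture shows the lever level: its slope in the image is 0.50, against 0.47 predicted for fully closed and 0.38 for 5° short.

**Surroundings:** the block is in its nest, and the jars and pot look to be where they started; I judged this by eye in the last pictures.

**What went wrong or disagreed:**
- **Joint limit:** an early turn in the wrong direction ran the wrist joint up to its range limit (2.935 of 2.94 rad) and tilted the tool about 6°. I removed the tilt at the edge of the arm's reach before touching anything.
- **Bolt position:** the camera estimate of the bolt axis was about 2 mm off from where the lever resisted when I straightened it. Side forces while turning stayed at about 3 N.
- **Downward push:** the tool pressed down on the lever with about 10 N while turning.

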